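Ready the cereal dispenser for brushing out

ROBOT

A 6-joint arm with a two-finger parallel gripper is mounted at the origin on a cart in front of the work surface, level with it; the furniture and walls round the work are solid. World frame = base frame: x ahead of the robot, y to its left, z up, the work surface at z = 0. Lengths are in m, angles in degrees, forces in N, time in s.
With the tool pointing down it reaches from about 0.35 to 0.875 m from the base axis. Payload 4.2 kg.
Tool frame: the origin (TCP) lies at the very end of the fingers, on their centre line; the grasp point (between the pads) lies 19 mm behind it; z points along the fingers, y is the line along which they close (so a half turn about z gives the same grasp; the last joint's range is limited). The gripper opens to 85 mm and grips with 20 to 120 N. Pads are 22 mm wide; open, the fingers measure 114 mm over their backs; the gripper's body (76 mm by 85 mm) begins 54 mm behind the grasp point. The pads swing forward as they close: fully open they stand 13 mm farther back than shut.
Start: joints at [78.759, 22.042, 0.453, 0, -68.411, -14.817], TCP at [0.275, 0.561, 0.231] pointing down, gripper open.
Joint ranges: [-179.83, 179.83], [-69.29, 118.12], [-61.27, 80.66], [-181.25, 117.63], [-171.15, -9.14], [-177.46, 177.46]. Speed limits (degrees/s): [159.86, 159.86, 180, 180, 180, 180].

INTERFACE

Orientations are given as [roll, pitch, yaw] about the fixed x, y, z axes, in that order (R = Rz(yaw) Ry(pitch) Rx(roll)).
In Python, from workcell import ctrl, imaging gives the robot as it stands.
- The arm moves only by the tool drive_tool, never from a script. Its argument "deltas" is a list that holds one entry, the list of rows, each a list of 7 numbers: the shift along the tool's x, y, z in units of 40 mm (1.0 is 40 mm), then the turn, a rotation vector about the tool's x, y, z in units of 10 degrees (1.0 is 10 degrees), then the finger opening in mm, from 0 to 85.4. In form: [[[dx, dy, dz, ax, ay, az, grip], ...]]. A call has 1 to 10 rows; each row shifts and turns the commanded pose from where the row before left it, along the tool's axes as they then stand; what a row does not reach is not made up. A row lasts 1/8 s, in which the tool goes at most 62.5 mm and 10.7 degrees, less where a joint would pass 70% of its speed; a pose out of reach is approached as far as the arm can. A call is refused whole if a number of a shift passes 1 or a number of a turn 1, either way. A call with a gripper value outside its range is refused whole. The fingers move at their own pace and stop on an object; "force" is the grip in N (left out, the last holds). Time passes only in rows, so rows that do not move let the fingers close. It gives the time, the measured TCP pose, the force, the opening and the grip force at its end, in the units of the state.
- ctrl.sense(): the state, without advancing time (a new reading comes with each control period).
- imaging.capture(name): name is "scene" or "top"; returns a dict with "pixels" (384x512x3 uint8, red, green, blue), "fx", "fy", "cx", "cy" (pixels), "k1" (the pictures are not rectified: a ray, as slopes to the right and down, at radius r is drawn at 1 + k1 r^2 times it, then the intrinsics apply), "pose" (4x4, takes a point from camera to world coordinates). Camera axes: x right, y up, looking along -z (the intrinsics and any distortion apply to the point x, -y, -z); pixel columns grow to the right and rows downward; lengths in m; the calibration is good to about 2 mm. A picture is of the moment at which its call begins. There is no depth.
- ctrl.finish_job(): hands the job in; it is judged then, once.
The state is a dict: "time_s": time; "joints": joint angles; "qd": joint speeds; "joint_torque": joint torques, N m; "ee_pos": TCP position; "tool_rot": TCP orientation; "force": force on the tool from outside, world axes, zero at the start; "moment": the same for the moment, N m; "grip_width": opening from 0.0 (shut) to 1.0 (fully open); "grip_force": force on a finger pad.
Only numpy, scipy, OpenCV 4.12 (cv2) and the standard library are available. Lean on these libraries where they do the work, as an engineer would, in place of code of your own. Each camera call takes 0.05 s, during which the arm holds its last target. There are 200 camera calls.

TASK

The cereal dispenser is empty and I am about to brush the last crumbs out of it. Hang the small steel pail by its handle on the dispenser's two hooks, so that it hangs freely and upright below the chute; then pull the spring-loaded gate out by its upright black grip until its pointer stands opposite the white ridge of the mark clip on the rail, and finish while still holding it there: do not let go, or it springs shut. Leave the other things on the worktop where they are.

Things in the scene. Friction and masses are not known exactly. Their poses are not given: they have to be found in the camera images.
- pail: Loose round steel pail, 88 mm across the mouth, 72 at the foot, 75 tall, 0.13-0.23 kg. A rigid handle of 9 mm round bar arches over it in its y-z plane. Origin: centre of the underside, z up. Handle legs at y = -48 and +48 mm; straight top bar from y -30 to +30 at height 170, sloping to the legs at height 150. The window under the bar is 90 mm high above the rim.
- pail_bar (a point): Middle of the handle's top bar, on its axis, 170 mm above the pail's underside; axes as the pail, bar along y. The place to pinch it from above, closing across the bar (along the pail's x).
- dispenser: Fixed cereal dispenser: clear hopper with black lid on a white stand. Origin on the worktop under the hopper's middle; front is its own -x, towards the robot; z up. Top at z 345 mm. Block and hopper x -52 to 52, y -57 to 57 (lid x +-56, y +-61) from z 193 up. Foot x -50 to 120, y +-90. A steel chute 38 mm wide slopes out of the front; its end is at x -117, z 177 to 196.
- hook_seat (a point): Where the bar's middle lies when hung: dispenser frame (-140, 0, 230) mm, same axes; bar along y. Hooks: two 6 mm wires at y -28 and +28 that leave the block's front at z 236, dip to V seats at x -140, z 220 and turn up to tips.
- hook_tips (a point): Midway between the two upturned hook tips: dispenser frame (-160, 0, 242) mm, wire tops at z 245; same axes. Bring the pail from the front (along +x) with the bar's axis at about z 260 to 270, over the tips, so that hooks and chute end pass through the handle's window under the bar; then lower the bar into the V seats. 50 mm between the wires is free for the fingers.
- gate (a joint): Opening of the spring gate in m: 0 shut, grows as it is pulled out along the dispenser's own -y (its right side seen from the robot), stop at 0.075. A spring always pulls it shut: 3.3 N at 0 plus 110 N/m (about 9.5 N at 0.055).
- grip (a point): Grip point of the gate's upright black grip, a block 30 mm (x) by 14 mm (y, along the pull) from z 221 to 263, at the outer end of the gate's steel blade. The point is on its middle at z 250, dispenser x 0, y -140 minus the opening; axes as the dispenser. Pinch it from above, closing along y; all else beside it stays below z 228.
- pointer (a point): Tip of the steel pointer (3 mm wide) fixed to the gate, on the front side of the blade: dispenser (-38, -75 mm minus opening, 218); axes as the dispenser.
- mark (a point): The mark: white ridge in the middle of a black clip, 12 mm wide, on the rail in front of the blade; point at the pointer's height, axes as the dispenser. It stands stiffly 25 to 55 mm along -y from the pointer's place when shut; leave it alone. The gate is right when pointer and mark have the same y in the dispenser frame.
- jar: Bystander, loose: glass jar with black lid, 65 mm wide, 86 mm tall; origin at the centre of its underside. To be left where it stands.
- spice: Bystander, loose: spice jar with dark cap, 40 mm wide, 105 mm tall; origin at the centre of its underside. To be left where it stands.
- can: Bystander, loose: drink can, 53 mm wide, 134 mm tall; origin at the centre of its underside. To be left where it stands.
- tin: Bystander, loose: low round food tin, 86 mm wide, 40 mm tall; origin at the centre of its underside. To be left where it stands.
- timer: Bystander, loose: round kitchen timer, 73 mm wide, 59 mm tall; origin at the centre of its underside. To be left where it stands.

How it is judged (in metres and radians):
On the way, in this order (a step that is already met when the one before it is completed fails the run):
1. the pail hangs on the hooks, let go (distance between pail_bar and hook_seat below 0.014 m and angle between pail's own z axis and vertical below 0.2 rad and contact force between pail and dispenser above 0.4 N and contact force between each of the arm, the fingers and pail below 0.05 N and linear speed of pail below 0.03 m/s), for 0.3 s.
2. the gate is held with its pointer at the mark (y of pointer in the frame of mark between -0.006 and 0.006 m and velocity of joint gate between -0.01 and 0.01 m/s and contact force between the fingers and gate above 1 N), for 0.3 s.
At the end, for the whole second after the job is handed in: The pail hangs from both hooks by its top bar (bar middle within 14 mm of the seats' midpoint, tilted less than 0.2 rad, at rest, its weight on the dispenser, untouched by the robot), while the fingers hold the gate still (contact force over 1 N) with its pointer within 6 mm of the mark (all of step 1 and all of step 2); the arm keeps its last pose, push and grip.
It fails at once if a bystander is shifted by more than 30 mm (distance of any of jar, spice, can, tin, timer from where it was at the start of the episode above 0.03 m).
It also fails if it takes over 56 s, if anything falls off the work surface, if the arm or the gripper's body presses on something with over 40 N, if the wrist force passes 120 N, or if a joint passes its speed limit or range.

## Working session

There is one attempt and no reset: what is moved stays moved. The work goes in short steps, Python scripts to look and compute and a tool call to move; the robot and the scene stay as the last step left them, time stands still between calls to the robot, and variables do not carry over. Pictures are saved under pics/ and viewed, at most 10 in all, crops included, and the job is handed in when it is done.

Besides the shell and the picture viewer there is one more tool, called after ">>>" in YAML: its name, and indented under it one key for each argument. drive_tool: Moves the arm, as the interface text tells. Its arguments: {"type":"object","properties":{"deltas":{"type":"array","items":{"type":"array","items":{"type":"array","items":{"type":"number"}}}},"force":{"type":"number"}},"required":["deltas"]}

```bash
mkdir -p pics; cat > h.py <<'E'
import numpy as np, cv2, pickle
def load(n): return pickle.load(open(f'pics/{n}.pkl','rb'))
def grab(n,out):
    from workcell import imaging
    c=imaging.capture(n); pickle.dump(c,open(f'pics/{out}.pkl','wb'))
    cv2.imwrite(f'pics/{out}.png',c['pixels'][:,:,::-1]); return c
def ray(c,u,v):
    d=np.array([(u-c['cx'])/c['fx'],(v-c['cy'])/c['fy']]); s=d.copy()
    for _ in range(30): s=d/(1+c['k1']*(s@s))
    P=np.array(c['pose']); return P[:3,3],P[:3,:3]@np.array([s[0],-s[1],-1])
def atz(c,u,v,z):
    o,d=ray(c,u,v); return o+d*(z-o[2])/d[2]
def proj(c,p):
    P=np.array(c['pose']); q=P[:3,:3].T@(np.array(p)-P[:3,3]); s=np.array([q[0],-q[1]])/-q[2]
    s=s*(1+c['k1']*(s@s)); return np.array([s[0]*c['fx']+c['cx'],s[1]*c['fy']+c['cy']])
def tri(c1,p1,c2,p2):
    o1,d1=ray(c1,*p1);o2,d2=ray(c2,*p2)
    t=np.linalg.lstsq(np.c_[d1,-d2],o2-o1,rcond=None)[0]
    a=o1+d1*t[0];b=o2+d2*t[1];return (a+b)/2,np.linalg.norm(a-b)
def crop(n,u0,v0,u1,v1,k,out):
    im=cv2.imread(f'pics/{n}.png')[v0:v1,u0:u1]; cv2.imwrite(f'pics/{out}.png',cv2.resize(im,None,fx=k,fy=k,interpolation=cv2.INTER_CUBIC))
E
python3 - <<'E'
from h import *
from workcell import ctrl
a=grab('scene','s0');b=grab('top','t0')
for c in(a,b): print(np.round(c['pose'],3).tolist(),c['fx'],c['cx'],c['cy'],c['k1'])
i=np.hstack([cv2.imread('pics/s0.png'),cv2.imread('pics/t0.png')])
print(ctrl.sense())
E
```

```text
[[0.65, 0.431, -0.626, -0.266], [-0.76, 0.382, -0.526, -0.703], [0.012, 0.817, 0.576, 0.909], [0.0, 0.0, 0.0, 1.0]] 436.52814879036816 257.9656266801865 189.54650412822315 -0.10925758557893885
[[-0.3, 0.863, -0.407, -0.042], [-0.954, -0.273, 0.125, 0.169], [-0.003, 0.426, 0.905, 1.502], [0.0, 0.0, 0.0, 1.0]] 442.7944374660823 256.68347481473535 202.30178160744285 -0.05085124076663052
{'time_s': 0.1, 'joints': array([ 7.87580662e+01,  2.20857643e+01,  3.87750377e-01, -2.57687272e-02,
       -6.84108191e+01, -1.48148603e+01]), 'qd': array([-0.09055881, -0.05843184,  0.17196358,  0.03929108, -0.10385523,
       -0.0480408 ]), 'joint_torque': array([-4.83111944e-04, -3.93321025e+01,  1.88928008e+01,  4.19789359e+00,
       -2.60408073e-03,  8.09000760e-07]), 'ee_pos': array([0.27430842, 0.56100768, 0.230337  ]), 'tool_rot': array([ 1.79888661e+02, -4.68173824e-03, -2.60662939e+01]), 'force': array([0.71983043, 0.91250592, 0.51104312]), 'moment': array([ 0.00701694,  0.00514124, -0.01009736]), 'grip_force': 0.0, 'grip_width': 0.9979101391151401}
```

View pics/s0.png

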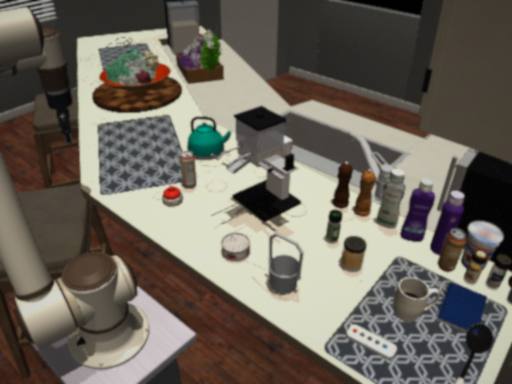

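View pics/t0.png

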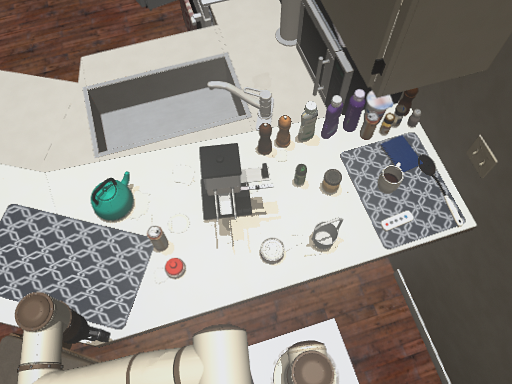

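The dispenser stands mid-counter (scene ~(262,160), top ~(222,180)). The pail is at scene (284,265), top (326,235). The tin is near it at top (272,250). I'll enlarge both.

```bash
python3 - <<'E'
from h import *
crop('s0',215,95,315,225,6,'a'); 
crop('t0',190,135,290,255,5,'b')
crop('s0',255,225,315,300,6,'c');crop('t0',295,205,355,260,6,'d')
a=cv2.imread('pics/a.png')[:600]
cv2.imwrite('pics/a.png',a)  # scene crop v 95..195
c=cv2.imread('pics/c.png');d=cv2.imread('pics/d.png')
o=np.zeros((450,720,3),np.uint8);o[:450,:360]=c;o[:330,360:]=d;cv2.imwrite('pics/cd.png',o)
E
```

```text
(no output)
```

View pics/a.png

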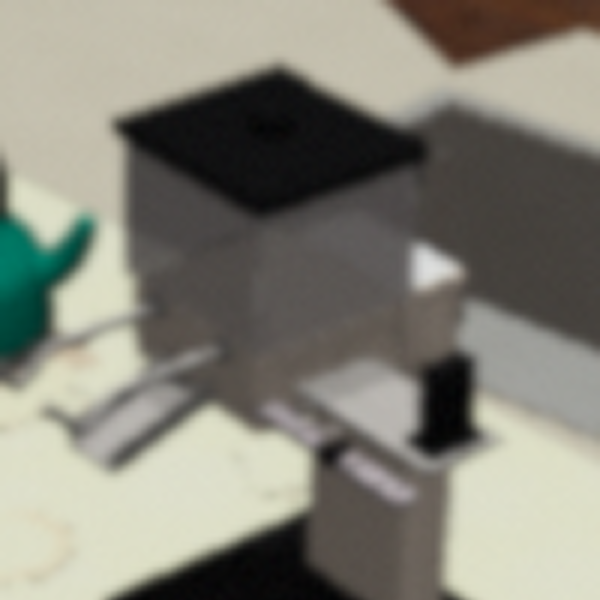

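View pics/b.png

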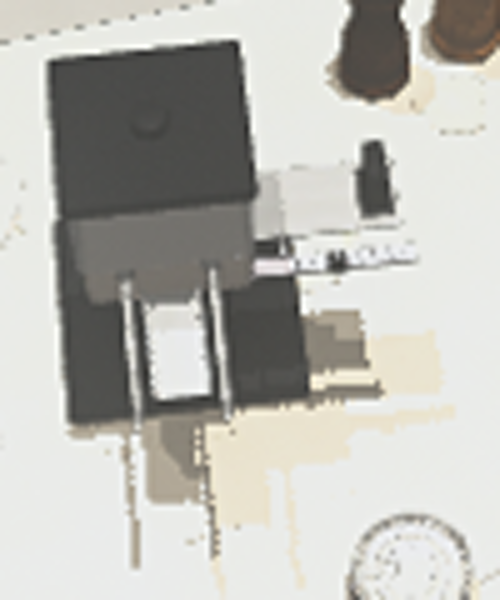

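View pics/cd.png

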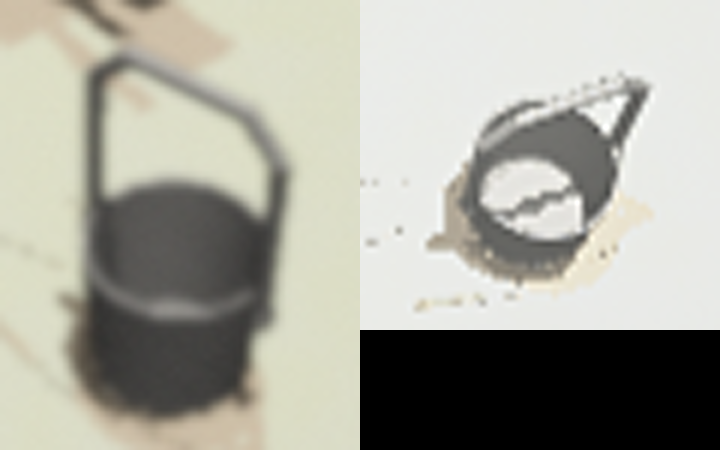

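The scene crop shows lid corners, hooks, grip (450,400) and clip (330,452). The top crop shows hook tips (137,428) and (229,418), and the clip at (337,260). In the pail crops the handle bends are at scene (125,55), (250,108), (95,72), (283,168). I'll fit poses from these.

```bash
cat > fit.py <<'E'
from h import *
from scipy.optimize import least_squares
s=load('s0');t=load('t0')
A=lambda u,v:(u/6+215,v/6+95); B=lambda u,v:(u/5+190,v/5+135)
C=lambda u,v:(u/6+255,v/6+225); D=lambda u,v:((u-360)/6+295,v/6+205)
def T(q,p):
    a=q[2];c,n=np.cos(a),np.sin(a);p=np.array(p)/1000
    return np.array([q[0]+c*p[0]-n*p[1],q[1]+n*p[0]+c*p[1],p[2]+(q[3] if len(q)>3 else 0)])
def fit(obs,q0):
    f=lambda q:np.concatenate([proj(c,T(q,p))-px for c,px,p in obs])
    r=least_squares(f,q0,loss='soft_l1');print(np.round(r.x,4),np.degrees(r.x[2]));print(np.round(r.fun*0+f(r.x),1).reshape(-1,2).tolist());return r.x
E
python3 - <<'E'
from fit import *
dq=fit([(s,A(115,125),(-56,61,345)),(s,A(280,67),(56,61,345)),(s,A(425,152),(56,-61,345)),(s,A(262,213),(-56,-61,345)),
 (t,B(50,62),(56,61,345)),(t,B(238,42),(56,-61,345)),(t,B(137,426),(-160,28,242)),(t,B(229,416),(-160,-28,242)),
 (s,A(48,412),(-160,-28,245)),(s,A(448,352),(0,-140,263)),(t,B(372,145),(15,-140,263))],[.6,0.1,0])
pq=fit([(s,C(125,55),(0,30,170)),(s,C(250,108),(0,-30,170)),(s,C(95,75),(0,48,150)),(s,C(280,170),(0,-48,150)),
 (t,D(643,88),(0,-48,152)),(t,D(478,150),(0,48,150)),(t,D(622,82),(0,-30,172))],[.45,-.2,0])
np.save('q.npy',[dq,pq])
m,e=tri(s,A(330,452),t,B(337,260));print('clip',m,e)
a=dq[2];R=np.array([[np.cos(a),np.sin(a)],[-np.sin(a),np.cos(a)]]);print('clip in disp',R@(m[:2]-dq[:2]))
for n,p in dict(seat=(-140,0,230),tips=(-160,0,242),grip=(0,-140,250),pointer=(-38,-75,218)).items(): print(n,T(dq,p).round(4),proj(s,T(dq,p)),proj(t,T(dq,p)))
print('bar',T(pq,(0,0,170)))
# bystanders
for n,u,v,h in[('tin',272,243,.04),('timer',175,265,.059),('can',157,232,.134),('spice',300,168,.105),('jar',331,175,.086)]: print(n,atz(t,u,v,h).round(3))
E
```

```text
[ 0.6524  0.0676 -0.1885] -10.801185778840315
[[-1.9, -4.8], [-0.6, -4.3], [1.0, -5.1], [-1.2, -4.9], [-0.2, -2.8], [1.5, -2.8], [1.3, 0.4], [0.9, 0.4], [-1.1, -1.2], [-0.4, 1.9], [1.3, -1.2]]
[ 0.4183 -0.223   0.0651] 3.727930551114236
[[0.3, 0.1], [-0.9, 0.9], [-0.6, -0.2], [-0.4, -0.6], [0.3, -0.7], [1.3, -1.1], [-0.1, -0.3]]
clip [ 0.59061302 -0.02873915  0.21158078] 0.0002716258618734295
clip in disp [-0.04267009 -0.10617202]
seat [0.5149 0.0938 0.23  ] [222.18587127 160.67608948] [227.3632169  215.27761501]
tips [0.4953 0.0975 0.242 ] [216.45518984 159.35702994] [227.68968285 219.62429409]
grip [ 0.6262 -0.07    0.25  ] [288.99700616 159.4048936 ] [266.22769301 168.81392393]
pointer [0.601 0.001 0.218] [264.54443064 163.60376973] [247.74950068 185.79286032]
bar [ 0.41831154 -0.22295295  0.17      ]
tin [ 0.449 -0.037  0.04 ]
timer [0.466 0.303 0.059]
can [0.569 0.328 0.134]
spice [ 0.67  -0.215  0.105]
jar [ 0.618 -0.318  0.086]
```

```bash
python3 - <<'E'
from fit import *
best=None
for L in (325,329,333,337):
  print(L);dq=fit([(s,A(115,125),(-56,61,L)),(s,A(280,67),(56,61,L)),(s,A(425,152),(56,-61,L)),(s,A(262,213),(-56,-61,L)),
 (t,B(50,62),(56,61,L)),(t,B(238,42),(56,-61,L)),(t,B(137,426),(-160,28,242)),(t,B(229,416),(-160,-28,242)),
 (s,A(48,412),(-160,-28,245)),(s,A(448,356),(0,-140,263)),(t,B(372,143),(15,-140,263)),
 (t,B(152,400),(-117,19,190)),(t,B(211,394),(-117,-19,190))],[.6,0.1,0])
  m=T(dq,(0,0,0));a=dq[2];R=np.array([[np.cos(a),np.sin(a)],[-np.sin(a),np.cos(a)]])
  c=np.array([.5906,-.02874]);print('clip',R@(c-dq[:2]))
  print('seat',T(dq,(-140,0,230)),'grip',T(dq,(0,-140,250)))
  print((proj(s,T(dq,(-38,-75,218)))-[215,95])*6,(proj(t,T(dq,(-38,-75,218)))-[190,135])*5)
E
```

```text
325
[ 0.6559  0.0701 -0.1866] -10.689066144239336
[[-1.6, 0.6], [-0.7, 1.0], [0.7, 0.3], [-1.2, 0.6], [-0.6, 0.0], [0.6, 0.0], [0.3, -0.3], [-0.1, -0.3], [-0.9, -2.0], [-0.4, 0.4], [0.2, -1.5], [0.3, -1.3], [0.2, -1.4]]
clip [-0.04578581 -0.10926017]
seat [0.51828607 0.09609907 0.23      ] grip [ 0.62988975 -0.06743875  0.25      ]
[298.02115725 407.0989604 ] [283.52812457 250.35543574]
329
[ 0.6543  0.0694 -0.1893] -10.845590026112626
[[-1.8, -0.4], [-0.8, 0.0], [0.6, -0.6], [-1.4, -0.4], [-0.3, -0.4], [1.0, -0.3], [0.5, 0.0], [0.1, 0.1], [-1.2, -1.7], [-0.6, 0.8], [0.6, -1.1], [0.5, -1.0], [0.4, -1.0]]
clip [-0.04412659 -0.1084099 ]
seat [0.51683781 0.09577328 0.23      ] grip [ 0.62799431 -0.06806882  0.25      ]
[296.70975569 408.8226668 ] [285.10899647 252.33304924]
333
[ 0.6533  0.0689 -0.1913] -10.959839084946882
[[-2.0, -1.4], [-0.8, -1.0], [0.6, -1.6], [-1.5, -1.4], [-0.2, -0.9], [1.2, -0.8], [0.6, 0.3], [0.3, 0.4], [-1.4, -1.6], [-0.7, 1.0], [0.9, -0.8], [0.7, -0.7], [0.6, -0.8]]
clip [-0.04295012 -0.10777184]
seat [0.51580992 0.09551736 0.23      ] grip [ 0.6266395  -0.06854606  0.25      ]
[295.81472057 410.07284398] [286.27682729 253.73294469]
337
[ 0.6528  0.0687 -0.1922] -11.015031122977069
[[-2.0, -2.6], [-0.8, -2.1], [0.6, -2.8], [-1.6, -2.6], [-0.2, -1.5], [1.3, -1.3], [0.7, 0.4], [0.3, 0.5], [-1.5, -1.5], [-0.8, 1.1], [1.0, -0.7], [0.8, -0.6], [0.7, -0.7]]
clip [-0.04241535 -0.10750725]
seat [0.51535418 0.09543181 0.23      ] grip [ 0.62602566 -0.0687383   0.25      ]
[295.37532997 410.61878652] [286.7670472  254.37235154]
```

>>> drive_tool:
  deltas:
    - [[0,0,-0.9,0,0,0,85],[0,0,-0.9,0,0,0,85],[0.6,0.8,0,0,0,0,85],[0.6,0.8,0,0,0,0,85],[0.6,0.8,0,0,0,0,85],[0.6,0.8,0,0,0,0,85],[0.6,0.8,0,0,0,0,85],[0.6,0.8,0,0,0,0,85],[0.6,0.8,0,0,0,0,85],[0.6,0.8,0,0,0,0,85]]
  force: 40

```text
time_s: 1.35
ee_pos: [0.3344, 0.2456, 0.303]
tool_rot: [180.0, 0.0, -26.0]
force: [0.3, -0.0, -0.2]
grip_width: 0.994
grip_force: 0.0
```

>>> drive_tool:
  deltas:
    - [[0.6,0.8,0,0,0,0,85],[0.6,0.8,0,0,0,0,85],[0.6,0.8,0,0,0,0,85],[0.6,0.8,0,0,0,0,85],[0.6,0.8,0,0,0,0,85],[0.6,0.8,0,0,0,0,85],[0.6,0.8,0,0,0,0,85],[0.6,0.8,0,0,0,0,85],[0.6,0.8,0,0,0,0,85],[0.6,0.8,0,0,0,0,85]]

```text
time_s: 2.6
ee_pos: [0.4094, -0.1471, 0.3031]
tool_rot: [-180.0, 0.0, -26.1]
force: [0.4, 0.5, 0.9]
grip_width: 0.996
grip_force: 0.0
```

>>> drive_tool:
  deltas:
    - [[0.6,0.8,0,0,0,0,85],[0.6,0.8,0,0,0,0,85],[0,0,0,0,0,1,60],[0,0,0,0,0,1,60],[0,0,0,0,0,1,60],[0,0,0,0,0,1,60],[0,0,0,0,0,1,60],[0,0,0,0,0,1,60],[0,0,0,0,0,0,60],[0,0,0,0,0,0,60]]

```text
time_s: 3.85
ee_pos: [0.4245, -0.2243, 0.3031]
tool_rot: [180.0, 0.0, -85.9]
force: [0.0, -0.4, -0.2]
grip_width: 0.702
grip_force: 0.0
```

>>> drive_tool:
  deltas:
    - [[-0.04,0.15,0.7,0,0,0,60],[0,0,0.7,0,0,0,60],[0,0,0.7,0,0,0,60],[0,0,0.6,0,0,0,60],[0,0,0.5,0,0,0,60],[0,0,0.5,0,0,0,60],[0,0,0,0,0,0,60],[0,0,0,0,0,0,30],[0,0,0,0,0,0,15],[0,0,0,0,0,0,0]]

```text
time_s: 5.1
ee_pos: [0.4191, -0.2233, 0.1561]
tool_rot: [-179.9, -0.0, -86.0]
force: [1.5, 0.0, -0.1]
grip_width: 0.084
grip_force: 39.1
```

>>> drive_tool:
  deltas:
    - [[0,0,0,0,0,0,0],[0,0,0,0,0,0,0],[0,0,0,0,0,0,0],[0,0,0,0,0,0,0]]

```text
time_s: 5.6
ee_pos: [0.4194, -0.2234, 0.156]
tool_rot: [-179.9, -0.1, -86.0]
force: [0.5, 0.1, 5.8]
grip_width: 0.084
grip_force: 39.4
```

>>> drive_tool:
  deltas:
    - [[0,0,-0.4,0,0,0,0],[0,0,-0.8,0,0,0,0],[0,0,-0.8,0,0,0,0],[0,0,-0.8,0,0,0,0],[-0.3,-0.03,0,0,0,0.2,0],[-0.6,-0.06,0,0,0,0,0],[-0.7,-0.07,0,0,0,0,0],[-0.7,-0.07,0,0,0,0,0],[-0.7,-0.07,0,0,0,0,0],[-0.7,-0.07,0,0,0,0,0]]

```text
time_s: 6.85
ee_pos: [0.4264, -0.0738, 0.2658]
tool_rot: [179.8, 0.0, -88.1]
force: [0.6, 0.3, -1.8]
grip_width: 0.088
grip_force: 39.2
```

>>> drive_tool:
  deltas:
    - [[-0.7,-0.1,0,0,0,0,0],[-0.7,-0.1,0,0,0,0,0],[-0.7,-0.1,0,0,0,0,0],[-0.7,-0.1,0,0,0,0,0],[-0.7,-0.1,0,0,0,0,0],[-0.5,0,0,0,0,0.4,0],[-0.4,0,0,0,0,0.4,0],[-0.2,0,0,0,0,0.5,0],[0,0,0,0,0,0,0],[0,0,0,0,0,0,0]]

```text
time_s: 8.1
ee_pos: [0.4432, 0.1093, 0.2665]
tool_rot: [179.9, -0.1, -101.0]
force: [0.2, -0.5, -0.1]
grip_width: 0.087
grip_force: 39.2
```

```bash
python3 - <<'E'
from h import *
grab('scene','s1');grab('top','t1')
crop('s1',160,100,310,260,4,'a1');crop('t1',180,130,290,290,4,'b1')
a=cv2.imread('pics/a1.png')[:600];b=cv2.imread('pics/b1.png')[:600]
o=np.zeros((600,800,3),np.uint8);o[:a.shape[0],:400]=a[:,:400]
o[:,400:]=b[:,:400];cv2.imwrite('pics/v1.png',o)
E
```

```text
(no output)
```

View pics/v1.png

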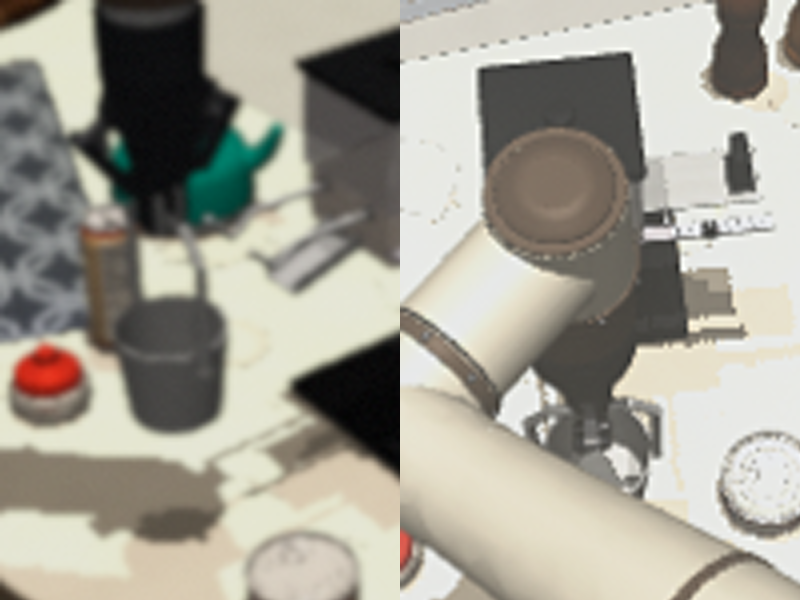

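The pail hangs upright in the grip in front of the hooks: in the scene half, rim edges are at (115,318) and (226,310), and the foot bottom at (175,432). I'll check the bar height before insertion.

```bash
python3 - <<'E'
from fit import *
c=load('s1');th=np.linspace(0,6.28,73)
for b in (.274,.2805,.286):
  q=[.4432,.1093,np.radians(-11),b-.17]
  P=lambda r,z:np.array([(proj(c,T(q,(r*np.cos(a),r*np.sin(a),z)))-[160,100])*4 for a in th])
  R=P(44,75);F=P(36,0);print(b,'rim u',R[:,0].min(),R[:,0].max(),'v',R[:,1].min(),R[:,1].max(),'foot v',F[:,1].max(),'u',F[:,0].min(),F[:,0].max(),'leg',[((proj(c,T(q,p))-[160,100])*4).round() for p in((0,-48,150),(0,-48,75),(0,48,75))])
E
```

```text
0.274 rim u 108.74719205815018 227.84927447062887 v 299.5909816547621 366.55981400595226 foot v 441.934200293653 u 127.25694481788696 221.51319802381533 leg [array([199., 274.]), array([204., 362.]), array([134., 304.])]
0.2805 rim u 108.03545723740308 227.48326600610244 v 292.432118251871 359.187751626593 foot v 435.0640734068211 u 126.60958727852051 221.1344313990993 leg [array([198., 266.]), array([204., 354.]), array([134., 297.])]
0.286 rim u 107.43086283542584 227.17240791608606 v 286.34357219552544 352.91541437112676 foot v 429.2194077658835 u 126.05965383849139 220.81270778971236 leg [array([198., 260.]), array([203., 348.]), array([133., 291.])]
```

>>> drive_tool:
  deltas:
    - [[0,0,0.23,0,0,0,0],[0,0,0.23,0,0,0,0],[0,0,0,0,0,0,0],[0,-0.25,0,0,0,0,0],[0,-0.35,0,0,0,0,0],[0,-0.35,0,0,0,0,0],[0,-0.35,0,0,0,0,0],[0,-0.35,0,0,0,0,0],[0,-0.22,0,0,0,0,0],[0,0,0,0,0,0,0]]

```text
time_s: 9.45
ee_pos: [0.5177, 0.0953, 0.2486]
tool_rot: [180.0, -0.0, -101.1]
force: [-0.4, 0.5, -2.5]
grip_width: 0.084
grip_force: 39.2
```

```bash
python3 - <<'E'
from h import *
grab('scene','s2');grab('top','t2')
crop('s2',180,100,280,220,5,'a2');crop('t2',200,170,260,270,5,'b2')
a=cv2.imread('pics/a2.png');b=cv2.imread('pics/b2.png')
o=np.zeros((600,800,3),np.uint8);o[:a.shape[0],:500]=a
o[:500,500:]=b;cv2.imwrite('pics/v2.png',o)
E
```

```text
(no output)
```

View pics/v2.png

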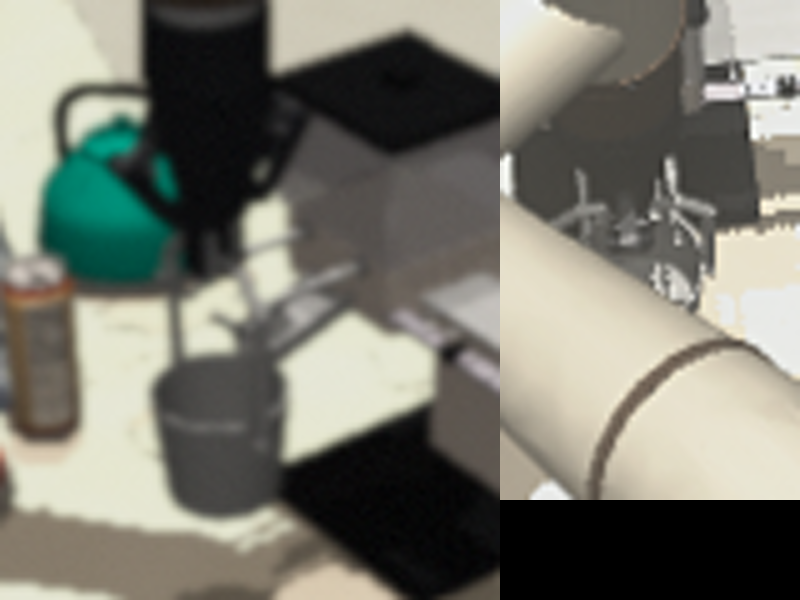

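The handle has passed over the hook tips: in the scene half the right hook passes through the window at about (235,320), with the tip in front of the handle. The chute end is under the bar and contact forces are small. Next I lower it.

>>> drive_tool:
  deltas:
    - [[0,0,0.2,0,0,0,0],[0,0,0.2,0,0,0,0],[0,0,0.2,0,0,0,0],[0,0,0.12,0,0,0,0],[0,0,0,0,0,0,0],[0,0,0,0,0,0,0]]

```text
time_s: 10.3
ee_pos: [0.5173, 0.0955, 0.2203]
tool_rot: [-180.0, 0.0, -101.1]
force: [0.3, 0.4, -1.3]
grip_width: 0.085
grip_force: 39.3
```

>>> drive_tool:
  deltas:
    - [[0,0,0.06,0,0,0,0],[0,0,0,0,0,0,0],[0,0,0,0,0,0,0]]

```text
time_s: 10.68
ee_pos: [0.5179, 0.0955, 0.2181]
tool_rot: [-179.9, 0.0, -101.0]
force: [2.7, -1.2, -0.2]
grip_width: 0.083
grip_force: 39.4
```

>>> drive_tool:
  deltas:
    - [[0,0,0.05,0,0,0,0],[0,0,0,0,0,0,0],[0,0,0,0,0,0,0]]

```text
time_s: 11.05
ee_pos: [0.5187, 0.0956, 0.217]
tool_rot: [-179.8, 0.1, -101.0]
force: [5.0, -2.9, 5.6]
grip_width: 0.081
grip_force: 39.8
```

>>> drive_tool:
  deltas:
    - [[0,-0.07,0,0,0,0,0],[0,0,0,0,0,0,0],[0,0,0.03,0,0,0,0],[0,0,0,0,0,0,0],[0,0,0,0,0,0,0]]

```text
time_s: 11.68
ee_pos: [0.5197, 0.0951, 0.216]
tool_rot: [-180.0, 0.0, -101.0]
force: [-0.2, 0.0, 9.1]
grip_width: 0.083
grip_force: 40.4
```

The force is now purely vertical, so the bar is seated. Releasing.

>>> drive_tool:
  deltas:
    - [[0,0,-0.03,0,0,0,0],[0,0,0,0,0,0,12],[0,0,0,0,0,0,20],[0,0,0,0,0,0,28],[0,0,0,0,0,0,28],[0,0,-0.2,0,0,0,28],[0,0,-0.4,0,0,0,28],[0,0,-0.4,0,0,0,28],[0,0,-0.8,0,0,0,28],[0,0,-0.8,0,0,0,28]]

```text
time_s: 12.92
ee_pos: [0.5199, 0.0948, 0.3212]
tool_rot: [-180.0, 0.0, -101.1]
force: [0.6, 0.2, -0.4]
grip_width: 0.331
grip_force: 0.0
```

>>> drive_tool:
  deltas:
    - [[0,0,-0.8,0,0,0,28],[0,0.3,-0.8,0,0,0,28],[0,1,0,0,0,0,28],[0,1,0,0,0,0,28],[0,0,0,0,0,0,40],[0,0,0,0,0,0,40]]

```text
time_s: 13.68
ee_pos: [0.4299, 0.1127, 0.3844]
tool_rot: [-179.9, 0.1, -101.0]
force: [0.9, 0.9, 1.0]
grip_width: 0.463
grip_force: 0.0
```

```bash
python3 - <<'E'
from h import *
grab('scene','s3');grab('top','t3')
crop('s3',180,100,300,220,5,'a2');crop('t3',200,140,240,270,5,'b2')
a=cv2.imread('pics/a2.png');b=cv2.imread('pics/b2.png')[:600]
o=np.zeros((600,800,3),np.uint8);o[:a.shape[0],:600]=a
o[:b.shape[0],600:]=b;cv2.imwrite('pics/v3.png',o)
E
```

```text
(no output)
```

View pics/v3.png

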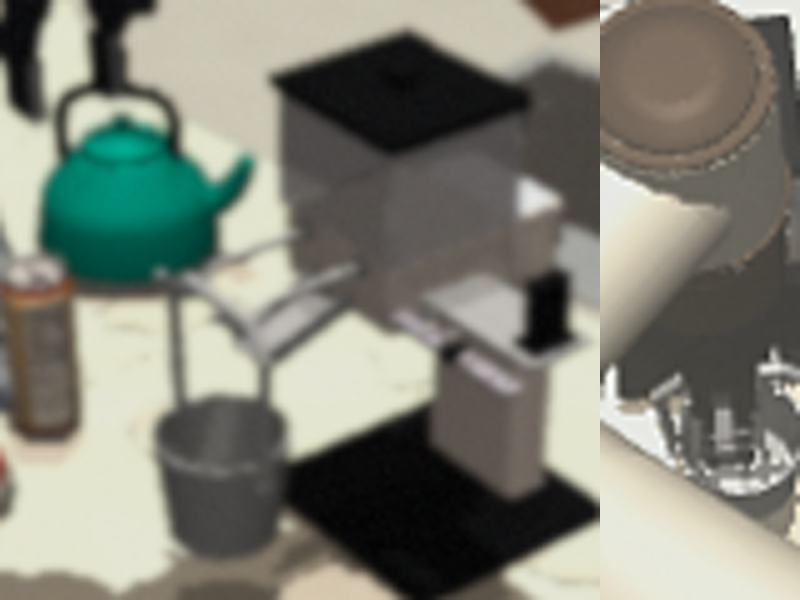

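The pail hangs upright on both hooks with the bar in the V seats: in the scene half the bar runs (165,275) to (265,340), with the pail upright below it. Now the gate grip.

>>> drive_tool:
  deltas:
    - [[0.44,-0.72,0,0,0,0,40],[0.44,-0.72,0,0,0,0,40],[0.44,-0.72,0,0,0,0,40],[0.44,-0.72,0,0,0,0,40],[0.44,-0.72,0,0,0,0,40],[0.44,-0.72,0,0,0,0,40],[0.44,-0.72,0,0,0,0,40],[0.44,-0.72,0,0,0,0,40],[0,0,0,0,0,-1,40],[0,0,0,0,0,-1,40]]

```text
time_s: 15.02
ee_pos: [0.6299, -0.071, 0.3819]
tool_rot: [179.8, -0.0, -80.8]
force: [0.3, 0.1, 0.5]
grip_width: 0.467
grip_force: 0.0
```

>>> drive_tool:
  deltas:
    - [[0,0,0,0,0,-1,40],[0,0,0,0,0,-1,40],[0,0,0,0,0,-1,40],[0,0,0,0,0,-1,40],[0,0,0,0,0,-1,40],[0,0,0,0,0,-1,40],[0,0,0,0,0,-1,40],[0,0,0,0,0,0,40],[0,0,0,0,0,0,40]]

```text
time_s: 16.15
ee_pos: [0.6292, -0.0701, 0.3831]
tool_rot: [180.0, 0.1, -11.2]
force: [-0.8, 0.1, -0.1]
grip_width: 0.466
grip_force: 0.0
```

>>> drive_tool:
  deltas:
    - [[0,0,0.7,0,0,0,40],[0,0,0.7,0,0,0,40],[0,0,0.7,0,0,0,40],[0,0,0.6,0,0,0,40],[0,0,0.5,0,0,0,40],[0,0,0.46,0,0,0,40],[0,0,0,0,0,0,40]]

```text
time_s: 17.02
ee_pos: [0.6281, -0.0699, 0.2355]
tool_rot: [179.9, 0.2, -11.2]
force: [0.4, -0.1, -0.3]
grip_width: 0.468
grip_force: 0.0
```

>>> drive_tool:
  deltas:
    - [[0,0,0,0,0,0,25],[0,0,0,0,0,0,10],[0,0,0,0,0,0,0],[0,0,0,0,0,0,0],[0,0,0,0,0,0,0],[0,0,0,0,0,0,0]]
  force: 60

```text
time_s: 17.77
ee_pos: [0.6296, -0.0695, 0.2387]
tool_rot: [-180.0, -0.2, -11.0]
force: [0.6, 4.1, 5.9]
grip_width: 0.15
grip_force: 61.5
```

>>> drive_tool:
  deltas:
    - [[0,0.1,0,0,0,0,0],[0,0.2,0,0,0,0,0],[0,0.2,0,0,0,0,0],[0,0.2,0,0,0,0,0],[0,0.1,0,0,0,0,0],[0,0,0,0,0,0,0],[0,0,0,0,0,0,0],[0,0,0,0,0,0,0]]

```text
time_s: 18.77
ee_pos: [0.6239, -0.1002, 0.2387]
tool_rot: [-179.9, -0.2, -11.0]
force: [1.2, 5.2, 5.9]
grip_width: 0.151
grip_force: 61.5
```

```bash
python3 - <<'E'
from h import *
grab('scene','s4');grab('top','t4')
a=cv2.imread('pics/s4.png')[145:195,245:295];b=cv2.imread('pics/t4.png')[165:205,235:285]
a=cv2.resize(a,None,fx=8,fy=8,interpolation=2);b=cv2.resize(b,None,fx=8,fy=8,interpolation=2)
o=np.zeros((400,800,3),np.uint8);o[:400,:400]=a;o[:320,400:]=b;cv2.imwrite('pics/v4.png',o)
E
```

```text
(no output)
```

View pics/v4.png

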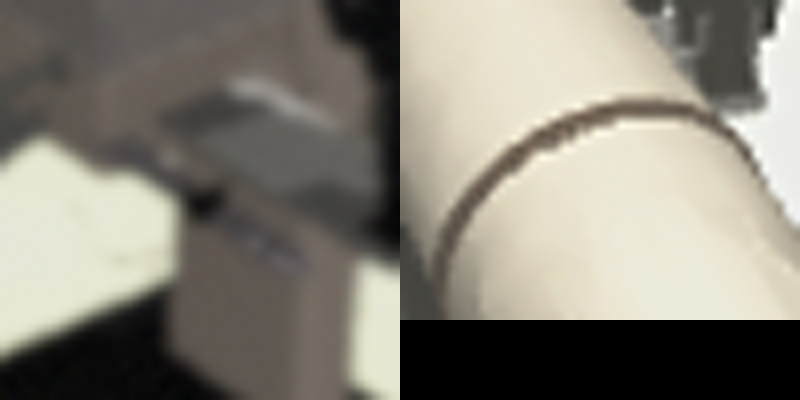

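The arm now hides the gate in the top view and shades it in the scene view, where the clip is at about (205,200). I'll use the last picture on a combined, contrast-stretched enlargement from before and after.

```bash
python3 - <<'E'
from h import *
from workcell import imaging
def av(n,k): return np.mean([cv2.imread(f'pics/{n}{i}.png').astype(float) for i in k],0)
cur=np.mean([imaging.capture('scene')['pixels'][:,:,::-1].astype(float) for _ in range(8)],0)
def tile(im,u,v,w,h,hi):
    x=im[v:v+h,u:u+w]; x=np.clip((x-x.min())/(hi-x.min())*255,0,255).astype(np.uint8)
    return cv2.resize(x,(400,300),interpolation=cv2.INTER_CUBIC)
o=np.vstack([np.hstack([tile(av('t',[0,1]),240,165,40,30,255),tile(av('s',[0,1,2,3]),255,155,40,30,255)]),
 np.hstack([tile(cur,255,155,40,30,130),tile(cur,260,160,20,15,110)])])
cv2.imwrite('pics/v5.png',o)
E
```

```text
(no output)
```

View pics/v5.png

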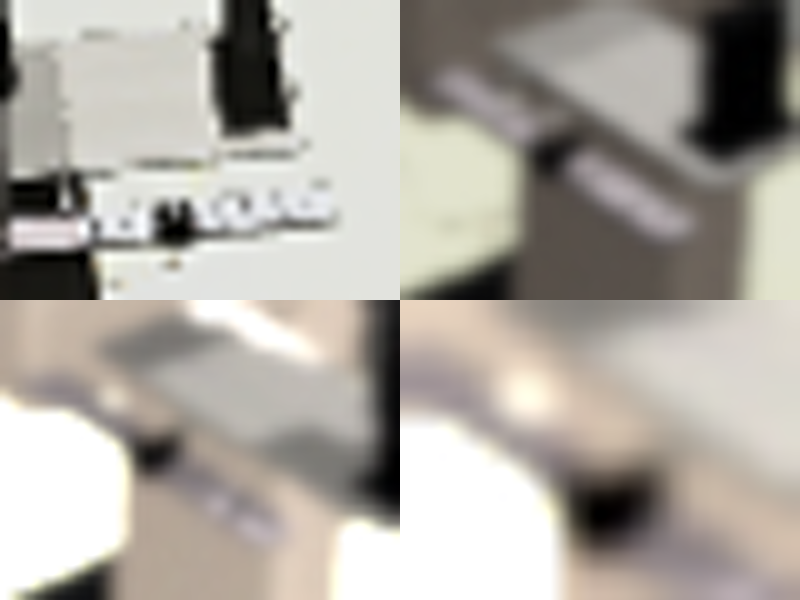

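In the top tile the shut pointer is at (65,208) and the clip is centred at x≈175. In the scene tile the clip is at (152,450), now shaded. I'll compute the wanted opening from these relative positions.

```bash
python3 - <<'E'
from fit import *
q=[.6568,.0688,np.radians(-10.9)];a=q[2];R=np.array([[np.cos(a),np.sin(a)],[-np.sin(a),np.cos(a)]])
for n,c,u,v,z in[('pointer',t,246.5,185.5,.218),('clip c',t,257.5,187.5,.212),('ridge',t,257.7,186,.218),('clip scene',s,270,170,.212),('clip scene now',s,270.2,170.1,.212)]:
  p=atz(c,u,v,z);print(n,R@(p[:2]-q[:2]))
for o in(0,30,33,36):
  P=T(q,(-38,-75-o,218));print(o,(proj(s,P)-[260,160])*20+[400,300]*np.array([0,1]),(proj(t,P)-[240,165])*10)
for e in((.6296,-.0695),(.6239,-.1002)): print(R@(np.array(e)-q[:2]))
from workcell import ctrl; print(ctrl.sense())
E
```

```text
pointer [-0.04039136 -0.07317841]
clip c [-0.04876899 -0.10833457]
ridge [-0.04644093 -0.10926705]
clip scene [-0.04562959 -0.10736085]
clip scene now [-0.04551136 -0.10814348]
0 [102.20095741 357.82830899] [ 69.78306242 197.96349847]
30 [230.36754047 442.25238684] [161.05733347 188.53771872]
33 [243.39128965 450.83358039] [170.17529875 187.59656205]
36 [256.45324822 459.44038953] [179.29149793 186.65566835]
[-0.00055738 -0.14094829]
[-0.00034931 -0.17217226]
{'time_s': 19.275, 'joints': array([ 5.51231376e+00,  2.23395898e+01,  2.00518614e+00, -4.36003214e-02,
       -6.94273218e+01,  7.35053244e+01]), 'qd': array([-0.03940499, -0.08846158, -0.01030408,  0.15936233, -0.03067968,
       -0.05803115]), 'joint_torque': array([ -4.54461023, -36.44282699,  16.10173345,   4.90982518,
        -0.42385337,  -0.26369582]), 'ee_pos': array([ 0.62392776, -0.10011654,  0.23871638]), 'tool_rot': array([-179.89314784,   -0.2168555 ,  -10.9978001 ]), 'force': array([1.45714115, 6.13378151, 5.43129602]), 'moment': array([ 1.81211415, -0.15002848,  0.30633348]), 'grip_force': 61.49444818496704, 'grip_width': 0.152800756199634}
```

>>> drive_tool:
  deltas:
    - [[0,0.05,0,0,0,0,0],[0,0,0,0,0,0,0],[0,0,0,0,0,0,0],[0,0,0,0,0,0,0],[0,0,0,0,0,0,0],[0,0,0,0,0,0,0]]

```text
time_s: 20.02
ee_pos: [0.6236, -0.102, 0.2387]
tool_rot: [-179.9, -0.2, -11.0]
force: [1.1, 6.7, 5.7]
grip_width: 0.149
grip_force: 61.5
```

```bash
python3 - <<'E'
from workcell import ctrl
print(ctrl.sense()['ee_pos'],ctrl.finish_job())
E
```

```text
the job is handed in; nothing more can be done
[ 0.62355166 -0.10199639  0.23869992] None
```

I handed the job in at about 20 s with the pail hanging upright on both hooks and the gate still gripped. It is open about 33–34 mm, against a mark I measured at 32–36 mm from pointer-shut; the arm hid the pointer, so I couldn't see the match directly, and no verdict came back.

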